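# Seat the jig cover on its hidden pin and hold it pressed for the measurement

## Robot

A 6-joint arm with a two-finger parallel gripper is mounted at the origin on the work surface. World frame = base frame: x ahead of the robot, y to its left, z up, the work surface at z = 0. Lengths are in m, angles in rad, forces in N, time in s.
With the tool pointing down it reaches from about 0.25 to 0.775 m from the base axis. Payload 4 kg.
Tool frame: the origin (TCP) lies at the very end of the fingers, on their centre line; the grasp point (between the pads) lies 19 mm behind it; z points along the fingers, y is the direction in which the jaws open and shut (so a half turn about z gives the same grasp; the last joint's range is limited). The gripper opens to 94 mm and grips with 3 to 60 N. Pads are 16 mm wide; open, the fingers measure 119 mm over their backs; the gripper's body (75 mm by 177 mm) begins 78 mm behind the grasp point.
Start: joints at [-1.445, 0.087, 1.371, -0, 1.684, -0.103], TCP at [0.125, -0.536, 0.206] pointing down, gripper open.
Joint ranges: [-3.1, 3.1], [-0.76, 2.03], [0.27, 2.55], [-1.08, 4.22], [0.17, 2.65], [-2.57, 2.57]. Speed limits (rad/s): [2.79, 2.79, 3.14, 3.14, 3.14, 3.14].

## Interface

Orientations are given as [roll, pitch, yaw] about the fixed x, y, z axes, in that order (R = Rz(yaw) Ry(pitch) Rx(roll)).
In Python, from bench import robot, cams, models gives the robot as it stands.
- The arm moves only by the tool step_arm, never from a script. Its argument "series" is a list of rows, each a list of 5 numbers: the gripper command: -1 is shut, 1 is fully open, values between are in proportion, then the shift along the tool's x, y, z in mm, then the turn about the tool's z in degrees. A call has 1 to 20 rows; each row is the pose to reach, as a shift and turn from the pose commanded when the call began, along the tool's axes at that moment; what a row does not reach only later rows make up. A row lasts 1/8 s, in which the tool goes at most 62.5 mm and 10.7 degrees, less where a joint would pass 70% of its speed; a pose out of reach is approached as far as the arm can. A call with a gripper value outside its range is refused whole. The fingers move at their own pace and stop on an object; the grip force is fixed at half the most. Time passes only in rows, so rows that repeat a pose let the fingers close. It gives the time, the measured TCP pose, the force and the opening at its end, in the units of the state.
- robot.get_obs(): the state, without advancing time (a new reading comes with each control period).
- cams.snapshot(name): name is "scene" or "top"; returns a dict with "pixels" (480x640x3 uint8, red, green, blue), "fov_y" (degrees; the focal length in pixels is half the picture's height over the tangent of half this angle, whatever the lens; pixels are square), "cx", "cy" (the principal point, pixels), "R" (3x3) and "t" (3): a world point X has camera coordinates R X + t. Camera axes: x right, y down, z forward; pixel columns grow to the right and rows downward; lengths in m; the calibration is good to about 2 mm. A picture is of the moment at which its call begins. There is no depth.
- robot.close_job(): hands the job in, once; it reports no verdict.
Trained networks look in a picture, given as the dict that the camera call returned (one of the last four; its "shot" number tells which), for a name from the list of things; names that differ only in an ending like _2 or _b are one class to them, and where a whole thing is asked for, a point or a joint stands for the part that bears it (a point fixed in the world has none). Each returns a list of dicts, best first, with "p" (0 to 1); they miss things now and then, are a little off and sometimes report something else, mostly with a low value. They report only what shows in the picture. A call takes as long as a camera call. They do not tell look-alikes from the thing itself.
- models.find_in(picture, label): "position" ([x, y, z] in m, in world coordinates, good to about 4 mm: the middle of the surface that is visible of it).
- models.pinpoint(picture, label): "position" ([x, y, z] in m, in world coordinates, good to about 4 mm: a listed point, or the origin of a listed thing).
The state is a dict: "time": time; "joint_positions": joint angles; "qvel": joint speeds; "joint_torque": joint torques, N m; "tool_pos": TCP position; "ee_rot": TCP orientation; "wrist_force": force on the tool from outside, world axes, zero at the start; "wrist_torque": the same for the moment, N m; "width": finger opening in m.
Only numpy, scipy, OpenCV 4.12 (cv2) and the standard library are available. Lean on these libraries where they do the work, as an engineer would, in place of code of your own. Each camera call takes 0.05 s, during which the arm holds its last target. There are 200 camera calls.

## Task

Pick the blue jig cover off its rubber pad by the black handle, lay it between the two rails of the measuring jig and slide it along them, lightly pressed, until its pocket drops over the brass locating pin underneath; then press it straight down so that the sprung platen sinks about 6 mm, and finish while still holding it there, flat and steady. Work gently: never push the cover against the jig with more than 30 N, and leave the mouse, ring gauge, bottle and wooden case where they are.

Things in the scene. Friction and masses are not known exactly. Their poses are not given: they have to be found in the camera images.
- cover: Loose blue metal jig cover, a flat plate 120 (its x) x 68 (its y) x 11 mm thick, 0.2 to 0.4 kg, starting level on the rubber pad. Origin: centre of its underside; z up. Either way round fits the jig.
- cover_handle (a point): On the cover, 35 mm above its origin: a place to grip its black bar handle, which is 44 mm along the cover's x, 20 mm across y and reaches from 11 to 51 mm above the underside; grip it across y.
- cover_pocket (a point): Mouth of the blind pocket in the cover's underside (at the cover's origin): 13.5 mm along x, 18 mm along y, 8 mm deep, closed above, so the pin cannot be seen once covered.
- jig: Fixed jig, grey base 150 (x) x 112 (y) x 20 mm. Origin: centre of its underside, on the table; x along its two steel rails, z up. Rails: 90 mm long, inner faces at y = +-36.5 mm (cover has 2.5 mm play each side), 52 mm high, with flared lips to 62 mm high. Between them a sprung aluminium platen 130 x 68 mm, its top 40 mm above the table when up.
- pin_range (a point): On the jig's centre line, 47 mm above the table: middle of the range of the brass pin's top. Pin: 10 mm diameter, stands 7 mm proud of the platen and sinks with it. It is clamped anywhere within 16 mm either way along the jig's x; its place changes each time and is not reported: find it by eye or by sliding. Cover's underside: 47 mm up riding on the pin, 40 dropped on (platen up).
- platen (a joint): How far the sprung platen has been pushed down, m: 0 up, 0.008 at its bottom stop. It starts to sink at about 4 N of total load (cover's weight included) and takes 1 N more per mm, so 10 N at 6 mm and 12 N at the stop; it springs back when let go.
- pad: Fixed black rubber pad 160 x 105 x 12 mm on which the cover starts, roughly centred. Origin: centre of its underside. Jig and pad may be left or right.
- mouse: Black computer mouse 104 x 60 x 34 mm, bystander. Origin: centre of its underside.
- ring_gauge: Steel ring gauge, 56 mm outside diameter, 18 mm high, bystander. Origin: centre of its underside.
- bottle: Small capped plastic bottle, 48 mm diameter, 110 mm high, bystander. Origin: centre of its underside.
- block_case: Closed wooden gauge block case 110 x 70 x 30 mm, bystander. Origin: centre of its underside.
Things that resemble listed ones, but are neither listed nor needed, are in the scene too. There is more than one size of the jig; the one meant has the size given above.

How it is judged:
On the way:
1. the cover is lifted clear of the pad, its underside more than 60 mm above the table (height (world z) of cover above 0.06 m), for 0.1 s.
At the end, for the whole second after the job is handed in: Cover flat (0.04 rad) between the rails (5 mm across, 45 mm along, 0.09 rad in line), dropped over the pin: underside less than 36.5 mm above the table; platen held down more than 4 mm with more than 4 N, fingers still on the cover, all still (x of cover in the frame of jig between -0.045 and 0.045 m and y of cover in the frame of jig between -0.005 and 0.005 m and z of cover in the frame of jig between 0.028 and 0.0365 m and angle between cover's own z axis and vertical below 0.04 rad and angle between the x axis of cover and the x axis of jig, either way round below 0.09 rad and value of joint platen above 0.004 m and contact force between cover and jig above 4 N and contact force between the fingers and cover above 2 N and linear speed of cover below 0.02 m/s); the arm keeps its last pose, push and grip.
It fails at once if the cover is pushed against the jig with more than 30 N (contact force between cover and jig above 30 N).
It fails at once if the computer mouse is displaced by more than 20 mm (distance of mouse from where it was at the start of the episode above 0.02 m).
It fails at once if the ring gauge is displaced by more than 20 mm (distance of ring_gauge from where it was at the start of the episode above 0.02 m).
It fails at once if the bottle is displaced by more than 20 mm (distance of bottle from where it was at the start of the episode above 0.02 m).
It fails at once if the wooden case is displaced by more than 20 mm (distance of block_case from where it was at the start of the episode above 0.02 m).
It also fails if it takes over 40 s, if anything falls off the work surface, if the arm or the gripper's body presses on something with over 40 N, if the wrist force passes 120 N, or if a joint passes its speed limit or range.

## Working session

There is one attempt and no reset: what is moved stays moved. The work goes in short steps, Python scripts to look and compute and a tool call to move; the robot and the scene stay as the last step left them, time stands still between calls to the robot, and variables do not carry over. Pictures are saved under pics/ and viewed, about 8 in all and at most 12, crops included, and the job is handed in when it is done.

Besides the shell and the picture viewer there is one more tool, called after "Call:" as name(argument=value, ...), one argument or row to a line, values as JSON. step_arm: Moves the arm, as the interface text tells. Its arguments: {"type":"object","properties":{"series":{"type":"array","items":{"type":"array","items":{"type":"number"}}}},"required":["series"]}

```bash
mkdir -p pics; python3 - <<'E'
from bench import robot,cams,models
import cv2,numpy as np
o=robot.get_obs();print(o['tool_pos'],o['ee_rot'],o['wrist_force'],o['width'])
ims=[]
for n in('scene','top'):
    s=cams.snapshot(n);cv2.imwrite(f'pics/{n}0.png',s['pixels'][:,:,::-1])
    print(n,s['fov_y'],s['cx'],s['cy'],np.round(-np.array(s['R']).T@s['t'],3),np.round(s['R'],3).tolist())
    for l in('cover','cover_handle','cover_pocket','jig','pin_range','pad','mouse','ring_gauge','bottle','block_case'):
        print(l,[(np.round(d['position'],3).tolist(),round(d['p'],2)) for d in models.pinpoint(s,l)][:3])
E
```

```text
[ 0.12465535 -0.53512807  0.20434024] [-3.13945010e+00 -2.02522063e-04  2.28781864e-01] [ 0.5454927   0.16347043 -0.35681551] 0.09398756292241969
scene 54.65648748721584 319.42825642634995 244.91717655576963 [ 1.28  -0.092  0.688] [[0.153, 0.988, -0.0], [0.658, -0.102, -0.746], [-0.737, 0.114, -0.666]]
cover [([0.501, -0.16, 0.013], 0.66)]
cover_handle [([0.499, -0.16, 0.041], 0.56)]
cover_pocket [([0.505, -0.161, 0.015], 0.95)]
jig [([0.559, 0.165, -0.003], 0.73), ([0.354, 0.13, -0.001], 0.72), ([0.751, 0.275, 0.003], 0.7)]
pin_range [([0.357, 0.132, 0.034], 0.88), ([0.559, 0.169, 0.049], 0.76), ([0.749, 0.274, 0.04], 0.67)]
pad [([0.499, -0.164, 0.0], 0.64), ([0.502, -0.163, 0.015], 0.56)]
mouse [([0.798, 0.037, -0.002], 0.97), ([0.501, -0.161, 0.014], 0.59)]
ring_gauge [([0.447, 0.358, -0.001], 0.84)]
bottle [([0.597, 0.349, -0.0], 0.67)]
block_case [([0.597, -0.398, 0.0], 0.92)]
top 46.160081364375806 319.1915462850968 234.40065442843746 [ 0.457 -0.018  1.296] [[0.007, -1.0, -0.002], [-0.996, -0.007, -0.085], [0.085, 0.003, -0.996]]
cover [([0.5, -0.158, 0.015], 0.62), ([0.598, -0.398, -0.001], 0.44)]
cover_handle [([0.506, -0.161, 0.048], 0.77)]
cover_pocket [([0.497, -0.16, 0.013], 0.84)]
jig [([0.353, 0.133, -0.004], 0.73), ([0.557, 0.165, -0.006], 0.61)]
pin_range [([0.352, 0.135, 0.04], 0.8), ([0.748, 0.276, 0.037], 0.77), ([0.562, 0.164, 0.048], 0.69)]
pad [([0.497, -0.169, 0.001], 0.79)]
mouse [([0.792, 0.043, 0.002], 0.91), ([0.496, -0.167, -0.0], 0.4)]
ring_gauge [([0.446, 0.361, 0.004], 0.86)]
bottle [([0.599, 0.343, 0.001], 0.76), ([0.602, -0.396, -0.003], 0.27)]
block_case [([0.598, -0.4, -0.002], 0.55)]
```

View pics/top0.png

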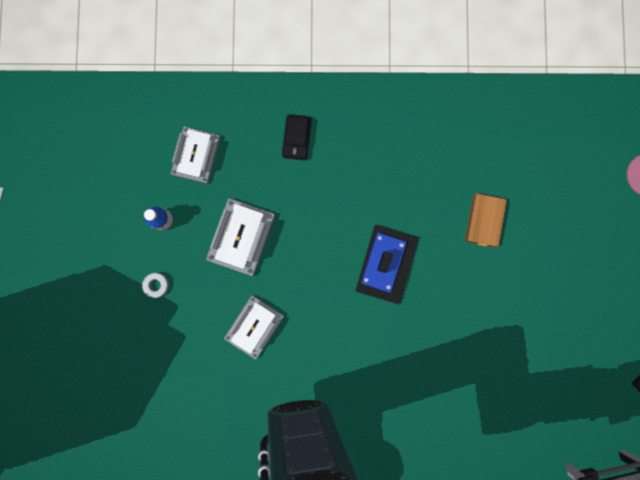

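View pics/scene0.png

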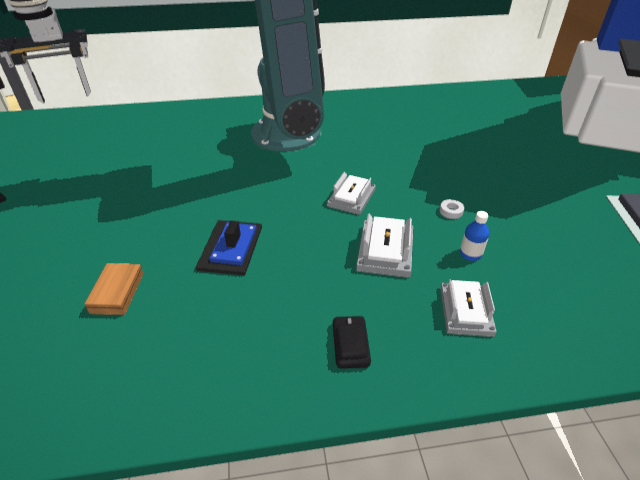

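The top view shows three jigs. The largest is at about (240,237) px with a dark strip and brass pin near its centre. The cover is on its pad at (387,262), and the mouse, ring, bottle and case are all clear of both. Next I'll measure the orientations and the pin.

```bash
cat > h.py <<'E'
import numpy as np,cv2
def ray(s,uv,z):
    """pixels (N,2) -> world points on the plane at height z"""
    f=240/np.tan(np.radians(s['fov_y'])/2);R=np.array(s['R']);c=-R.T@np.array(s['t'])
    uv=np.atleast_2d(uv).astype(float)
    d=np.c_[(uv[:,0]-s['cx'])/f,(uv[:,1]-s['cy'])/f,np.ones(len(uv))]@R
    return c+d*((z-c[2])/d[:,2])[:,None]
def proj(s,X):
    f=240/np.tan(np.radians(s['fov_y'])/2);p=np.atleast_2d(X)@np.array(s['R']).T+np.array(s['t'])
    return p[:,:2]/p[:,2:]*f+[s['cx'],s['cy']]
def blob(s,mask,near,z):
    n,lab,st,ce=cv2.connectedComponentsWithStats(mask.astype(np.uint8))
    i=1+np.argmin(np.linalg.norm(ce[1:]-near,axis=1)+1e3*(st[1:,4]<60))
    v,u=np.where(lab==i);hull=cv2.convexHull(np.c_[u,v].astype(np.int32))[:,0]
    P=ray(s,hull,z)[:,:2]
    c,wh,a=cv2.minAreaRect((P*1000).astype(np.float32))
    if wh[0]<wh[1]: a+=90
    return np.round(c,1),np.round(sorted(wh),1),round((a+90)%180-90,1),st[i,4]
E
python3 - <<'E'
from bench import cams
from h import *
for n,cj in(('top',(240,237)),('scene',(389,240))):
    s=cams.snapshot(n);im=s['pixels'].astype(int);r,g,b=im[...,0],im[...,1],im[...,2]
    cc=proj(s,[.5,-.161,.023])[0]
    print(n,'cover',blob(s,(b>130)&(r<110)&(b>g+60),cc,.023))
    print(n,'platen',blob(s,(im.min(2)>200),cj,.040))
    br=(r>b+50)&(r>110)&(g>60)
    k=np.zeros_like(br);k[cj[1]-15:cj[1]+15,cj[0]-18:cj[0]+18]=1
    v,u=np.where(br&k);print('pin',len(u),u.mean(),v.mean(),ray(s,(u.mean(),v.mean()),.046))
    c=im[cj[1]-50:cj[1]+50,cj[0]-65:cj[0]+65].astype(np.uint8)
    cv2.imwrite(f'pics/{n}_j.png',cv2.resize(c[:,:,::-1],None,fx=5,fy=5,interpolation=cv2.INTER_CUBIC))
E
```

```text
top cover (array([ 503.9, -160.6]), array([ 68.5, 120.1]), -17.6, np.int32(1174))
top platen (array([559.6, 164.8]), array([ 68.4, 130. ]), -19.1, np.int32(1557))
pin 14 237.35714285714286 237.78571428571428 [[0.55477358 0.16702045 0.046     ]]
scene cover (array([ 503.7, -160.1]), array([ 71.2, 125.1]), -18.2, np.int32(700))
scene platen (array([558.1, 164.6]), array([ 66.8, 132.2]), -18.7, np.int32(1137))
pin 21 387.23809523809524 233.61904761904762 [[0.55508174 0.16627713 0.046     ]]
```

View pics/top_j.png

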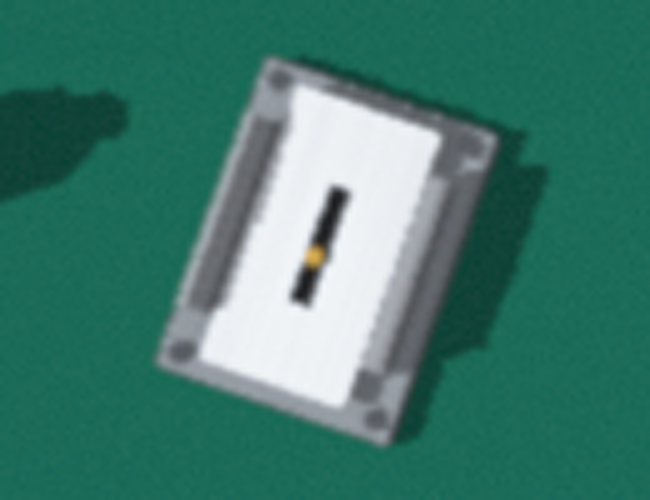

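The pin shows up brass at about (237.5,238) px, roughly 4 mm toward −x along the jig: world ≈ (0.555,0.1665). The jig yaw is about −19° and the cover yaw about −18°, so I can work out the first move.

```bash
cat >> h.py <<'E'
def go(o,xyz,yaw_deg):
    from scipy.spatial.transform import Rotation as Ro
    R=Ro.from_euler('xyz',o['ee_rot']).as_matrix()
    t=-(yaw_deg-np.degrees(o['ee_rot'][2]));t=(t+90)%180-90
    print('shift mm',np.round(R.T@(np.array(xyz)-o['tool_pos'])*1000,1),'turn',round(t,1))
def show(o):
    print(round(o['time'],2),'tcp',np.round(o['tool_pos'],4),'rot',np.round(np.degrees(o['ee_rot']),2),'F',np.round(o['wrist_force'],2),'T',np.round(o['wrist_torque'],2),'w',round(o['width'],4),'q',np.round(o['joint_positions'],2))
E
python3 -c "
from bench import robot
from h import *
o=robot.get_obs();show(o);go(o,(.504,-.1605,.12),-17.9)"
```

```text
1.2 tcp [ 0.1247 -0.5357  0.2055] rot [180.     0.    13.11] F [ 0.42 -0.26 -0.04] T [-0.01 -0.02 -0.06] w 0.0941 q [-1.45  0.09  1.37 -0.    1.68 -0.1 ]
shift mm [ 454.5 -279.4   85.5] turn 31.0
```

Call:
step_arm(
  series=[
    [1,45,-28,0,3],
    [1,95,-58,0,6],
    [1,145,-89,0,9],
    [1,195,-120,0,13],
    [1,245,-151,10,17],
    [1,295,-181,20,21],
    [1,345,-212,40,25],
    [1,395,-243,60,28],
    [1,435,-268,80,31],
    [1,454.5,-279.4,85.5,31],
    [1,454.5,-279.4,85.5,31],
    [1,454.5,-279.4,85.5,31],
    [1,454.5,-279.4,85.5,31],
  ],
)

```text
time: 2.82
tool_pos: [0.5037, -0.1616, 0.1207]
ee_rot: [3.141, -0.001, -0.314]
wrist_force: [-0.1, 1.1, 0.3]
width: 0.0941
```

```bash
python3 -c "
from bench import robot,cams
from h import *
o=robot.get_obs();show(o);go(o,(.504,-.1605,.028),-17.9)
s=cams.snapshot('scene');c=s['pixels'][150:310,160:320];cv2.imwrite('pics/s1.png',cv2.resize(c[:,:,::-1],None,fx=3.5,fy=3.5,interpolation=cv2.INTER_CUBIC))
s=cams.snapshot('top');im=s['pixels'].astype(int);r,g,b=im[...,0],im[...,1],im[...,2]
print(blob(s,(b>130)&(r<110)&(b>g+60),(387,262),.023))"
```

```text
2.83 tcp [ 0.5037 -0.1616  0.1207] rot [ 1.7997e+02 -7.0000e-02 -1.7990e+01] F [-0.05  1.08  0.27] T [ 0.05  0.04 -0.02] w 0.0941 q [-0.42  0.07  1.56 -0.    1.51  1.47]
shift mm [-0.2 -1.2 92.7] turn -0.1
(array([ 461.4, -164.9]), array([34. , 42.2]), -18.6, np.int32(248))
```

View pics/s1.png

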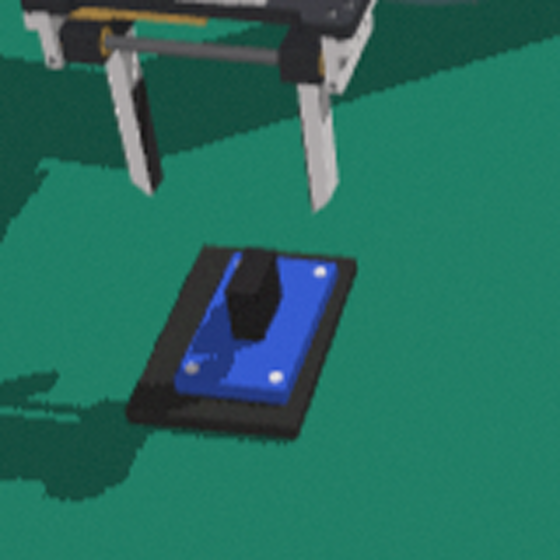

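The fingers sit square over the black handle, one on each side (tips at crop (150,190) and (320,210)). I'll descend and grip.

Call:
step_arm(
  series=[
    [1,0,-1,30,0],
    [1,0,-1,60,0],
    [1,0,-1,80,0],
    [1,0,-1,90,0],
    [1,0,-1,91.5,0],
    [1,0,-1,91.5,0],
    [-1,0,-1,91.5,0],
    [-1,0,-1,91.5,0],
    [-1,0,-1,91.5,0],
    [-1,0,-1,91.5,0],
    [-1,0,-1,91.5,0],
    [-1,0,-1,91.5,0],
  ],
)

```text
time: 4.42
tool_pos: [0.5043, -0.1595, 0.0284]
ee_rot: [3.142, 0.0, -0.312]
wrist_force: [0.7, 0.6, 0.4]
width: 0.0374
```

```bash
python3 -c "
from bench import robot
from h import *
o=robot.get_obs();show(o)"
```

```text
4.42 tcp [ 0.5043 -0.1595  0.0284] rot [179.99   0.   -17.89] F [0.7  0.56 0.4 ] T [ 0.08  0.03 -0.01] w 0.0374 q [-0.41  0.15  1.67 -0.    1.33  1.47]
```

Still closing; I'll wait a little, then lift straight.

Call:
step_arm(
  series=[
    [-1,0,0,0,0],
    [-1,0,0,0,0],
    [-1,0,0,0,0],
    [-1,0,0,0,0],
    [-1,0,0,0,0],
    [-1,0,0,0,0],
    [-1,0,0,-20,0],
    [-1,0,0,-50,0],
    [-1,0,0,-80,0],
    [-1,0,0,-100,0],
    [-1,0,0,-100,0],
    [-1,0,0,-100,0],
  ],
)

```text
time: 5.92
tool_pos: [0.5035, -0.1589, 0.1268]
ee_rot: [-3.141, 0.003, -0.312]
wrist_force: [-0.0, 0.2, -2.1]
width: 0.0201
```

```bash
python3 -c "
from bench import robot,cams
from h import *
o=robot.get_obs();show(o);go(o,(.555,.1665,.128),-18.9)
s=cams.snapshot('scene');cv2.imwrite('pics/s2.png',s['pixels'][100:300,130:430][:,:,::-1].repeat(2,0).repeat(2,1))
"
```

```text
5.92 tcp [ 0.5035 -0.1589  0.1268] rot [-1.7997e+02  1.6000e-01 -1.7880e+01] F [-0.03  0.24 -2.13] T [ 0.07  0.01 -0.03] w 0.0201 q [-0.41  0.07  1.55  0.    1.53  1.47]
shift mm [ -50.9 -325.5   -0.9] turn 1.0
```

View pics/s2.png

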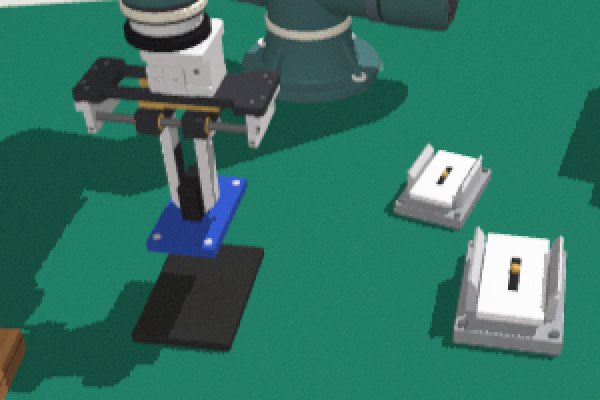

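The cover is held level at crop (200,215), clear of the pad, and the target jig is at crop (515,290). I'll carry it to 7 mm short of the pin along jig −x, above the rails.

```bash
python3 -c "
from bench import robot
from h import *
o=robot.get_obs();show(o);go(o,(.5484,.1688,.1),-18.9)"
```

```text
5.97 tcp [ 0.5033 -0.1589  0.1265] rot [-179.97    0.2   -17.88] F [-0.56 -0.36 -3.85] T [ 0.02  0.07 -0.02] w 0.0199 q [-0.41  0.07  1.55  0.    1.53  1.47]
shift mm [ -57.6 -325.7   26.9] turn 1.0
```

Call:
step_arm(
  series=[
    [-1,-5,-25,0,0],
    [-1,-12,-65,0,0],
    [-1,-20,-110,0,0],
    [-1,-28,-155,0,0],
    [-1,-36,-200,0,0],
    [-1,-44,-245,0,0],
    [-1,-51,-285,0,0.5],
    [-1,-56,-315,5,1],
    [-1,-57.5,-325.5,15,1],
    [-1,-57.5,-325.5,25,1],
    [-1,-57.5,-325.5,25,1],
    [-1,-57.5,-325.5,25,1],
  ],
)

```text
time: 7.48
tool_pos: [0.5497, 0.1667, 0.1034]
ee_rot: [3.141, -0.0, -0.331]
wrist_force: [-0.1, -0.2, -3.1]
width: 0.0198
```

```bash
python3 -c "
from bench import robot,cams
from h import *
o=robot.get_obs();show(o)
s=cams.snapshot('scene');c=s['pixels'][140:300,300:480];cv2.imwrite('pics/s3.png',cv2.resize(c[:,:,::-1],None,fx=3.5,fy=3.5,interpolation=cv2.INTER_CUBIC))
F=[robot.get_obs()]
for _ in range(3): cams.snapshot('top');F.append(robot.get_obs())
print(np.round(np.mean([f['wrist_force'] for f in F],0),2),np.round(np.mean([f['tool_pos'] for f in F],0),4))
go(F[-1],(.5484,.1688,.070),-18.9)
"
```

```text
7.47 tcp [0.5497 0.1667 0.1034] rot [ 1.7998e+02 -1.0000e-02 -1.8980e+01] F [-0.08 -0.25 -3.12] T [0.03 0.07 0.02] w 0.0198 q [ 0.2   0.18  1.47 -0.    1.49  2.1 ]
[-0.12  0.17 -2.68] [0.55   0.1672 0.1041]
shift mm [-2.  -0.8 34.1] turn -0.0
```

View pics/s3.png

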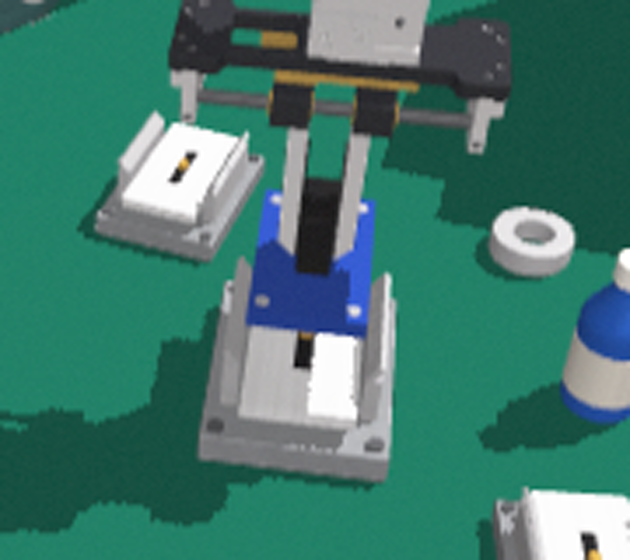

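The cover is square between the rails, level, with its front edge at crop y≈325 and the pin just hidden under it. I'll lower it between the rails to just above the pin.

Call:
step_arm(
  series=[
    [-1,-2,-1,8,0],
    [-1,-2,-1,16,0],
    [-1,-2,-1,24,0],
    [-1,-2,-1,30,0],
    [-1,-2,-1,34,0],
    [-1,-2,-1,36,0],
    [-1,-2,-1,36,0],
    [-1,-2,-1,36,0],
  ],
)

```text
time: 8.68
tool_pos: [0.5483, 0.1695, 0.0678]
ee_rot: [-3.141, -0.001, -0.33]
wrist_force: [-0.4, 0.0, -2.4]
width: 0.0198
```

```bash
cat > st.py <<'E'
from bench import robot,cams
from h import *
F=[robot.get_obs()]
for _ in range(3): cams.snapshot('top');F.append(robot.get_obs())
m=lambda k:np.mean([f[k] for f in F],0)
p=m('tool_pos');d=p[:2]-[.555,.1665];a=np.radians(-18.9)
o=F[-1];print(round(o['time'],2),'F',np.round(m('wrist_force'),2),'T',np.round(m('wrist_torque'),3),'tcp',np.round(p,4),'rot',np.round(np.degrees(o['ee_rot']),2),'w',round(o['width'],4))
print('jig frame rel. pin x,y mm',np.round(1000*np.array([d@[np.cos(a),np.sin(a)],d@[-np.sin(a),np.cos(a)]]),1))
E
python3 st.py
```

```text
8.82 F [-0.08  0.3  -2.45] T [ 0.05   0.004 -0.022] tcp [0.5483 0.1695 0.0678] rot [-1.7999e+02 -3.0000e-02 -1.8890e+01] w 0.0193
jig frame rel. pin x,y mm [-7.3  0.7]
```

Call:
step_arm(
  series=[
    [-1,0,0.5,2,0],
    [-1,0,0.5,4,0],
    [-1,0,0.5,5,0],
    [-1,0,0.5,6,0],
    [-1,0,0.5,6,0],
  ],
)

```text
time: 9.45
tool_pos: [0.548, 0.1689, 0.062]
ee_rot: [-3.142, -0.0, -0.33]
wrist_force: [-2.1, -0.7, 1.9]
width: 0.0203
```

```bash
python3 st.py
```

```text
9.6 F [-1.73 -0.49  2.24] T [-0.1    0.391 -0.02 ] tcp [0.548 0.169 0.062] rot [-1.800e+02 -2.000e-02 -1.889e+01] w 0.0199
jig frame rel. pin x,y mm [-7.5  0.1]
```

About 4.7 N of contact: it is riding on the pin. I'll slide it toward +x.

Call:
step_arm(
  series=[
    [-1,1,0,0,0],
    [-1,2,0,0,0],
    [-1,3,0,0,0],
    [-1,4,0,0,0],
    [-1,4,0,0,0],
  ],
)

```text
time: 10.22
tool_pos: [0.5529, 0.1672, 0.061]
ee_rot: [3.142, -0.003, -0.33]
wrist_force: [1.6, 0.2, -2.7]
width: 0.02
```

```bash
python3 st.py
```

```text
10.38 F [ 2.62 -0.24 -2.66] T [-0.022 -0.516  0.006] tcp [0.5528 0.1672 0.061 ] rot [ 1.800e+02 -1.300e-01 -1.891e+01] w 0.0198
jig frame rel. pin x,y mm [-2.3 -0. ]
```

The vertical load is gone, so the pin has entered the pocket. The side force of +2.6 N in x says the pin is still against the leading wall. I'll ease 1.5 mm further and lower slightly.

Call:
step_arm(
  series=[
    [-1,0.8,0,0,0],
    [-1,1.5,0,0,0],
    [-1,1.5,0,1,0],
    [-1,1.5,0,2,0],
    [-1,1.5,0,2,0],
  ],
)

```text
time: 11.0
tool_pos: [0.553, 0.1671, 0.0593]
ee_rot: [3.141, -0.0, -0.33]
wrist_force: [1.8, -0.9, -3.4]
width: 0.0198
```

```bash
python3 st.py
```

```text
11.15 F [ 1.89 -0.14 -3.25] T [-0.07  -0.397 -0.013] tcp [0.553  0.1671 0.0593] rot [179.98   0.   -18.89] w 0.0197
jig frame rel. pin x,y mm [-2.1 -0.1]
```

Call:
step_arm(
  series=[
    [-1,0.6,0,0,0],
    [-1,1.2,0,0,0],
    [-1,1.2,0,1,0],
    [-1,1.2,0,2,0],
    [-1,1.2,0,3,0],
    [-1,1.2,0,3,0],
  ],
)

```text
time: 11.9
tool_pos: [0.5542, 0.1669, 0.0565]
ee_rot: [3.142, -0.0, -0.33]
wrist_force: [0.5, -1.2, -2.3]
width: 0.0199
```

```bash
python3 st.py
```

```text
12.05 F [-0.05  0.08 -2.05] T [ 0.054  0.046 -0.016] tcp [0.5542 0.1669 0.0565] rot [180.     0.   -18.89] w 0.0198
jig frame rel. pin x,y mm [-0.9  0.1]
```

The side force is gone and z fits the cover just reaching the platen, with the pin free in the pocket. I'll press straight down.

Call:
step_arm(
  series=[
    [-1,0,0,1,0],
    [-1,0,0,2,0],
    [-1,0,0,3,0],
    [-1,0,0,4,0],
    [-1,0,0,5,0],
    [-1,0,0,5.5,0],
    [-1,0,0,5.5,0],
    [-1,0,0,5.5,0],
  ],
)

```text
time: 13.05
tool_pos: [0.5543, 0.1669, 0.0516]
ee_rot: [-3.141, -0.0, -0.33]
wrist_force: [-3.2, -0.2, 5.3]
width: 0.0201
```

```bash
python3 st.py; python3 -c "
from bench import cams
from h import *
s=cams.snapshot('scene');c=s['pixels'][140:300,300:480];cv2.imwrite('pics/s4.png',cv2.resize(c[:,:,::-1],None,fx=3.5,fy=3.5,interpolation=cv2.INTER_CUBIC))"
```

```text
13.2 F [-3.37 -0.12  6.21] T [-0.089  0.756 -0.005] tcp [0.5543 0.1669 0.0517] rot [-1.7999e+02 -2.0000e-02 -1.8890e+01] w 0.0199
jig frame rel. pin x,y mm [-0.8  0.1]
```

View pics/s4.png

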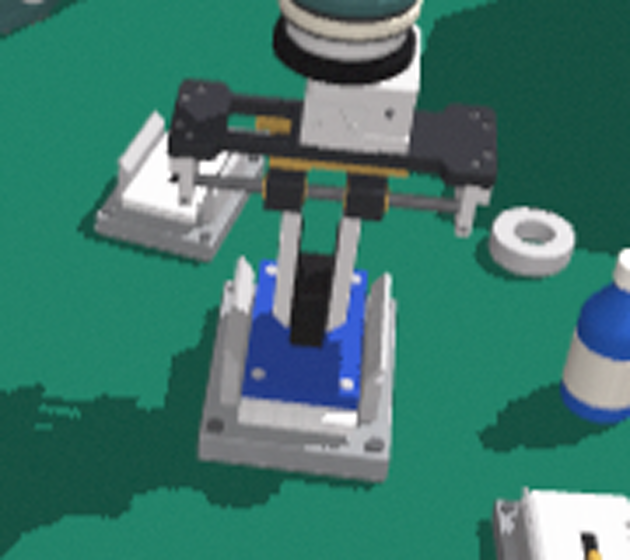

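The cover lies flat between the rails on the platen (front edge at crop y≈400, with a thin strip of white platen below it). The load is about 8.7 N, so it is sunk roughly 5 mm. I'll press 1.2 mm more.

Call:
step_arm(
  series=[
    [-1,0,0,0.6,0],
    [-1,0,0,1.2,0],
    [-1,0,0,1.2,0],
    [-1,0,0,1.2,0],
    [-1,0,0,1.2,0],
    [-1,0,0,1.2,0],
  ],
)

```text
time: 14.0
tool_pos: [0.5542, 0.1669, 0.0507]
ee_rot: [-3.141, -0.0, -0.33]
wrist_force: [-3.0, 0.1, 7.0]
width: 0.0196
```

```bash
python3 st.py; sleep 0; python3 st.py
```

```text
14.15 F [-3.61 -0.29  6.69] T [-0.085  0.841 -0.014] tcp [0.5543 0.1669 0.0507] rot [-1.7999e+02 -2.0000e-02 -1.8890e+01] w 0.0195
jig frame rel. pin x,y mm [-0.8  0.1]
14.3 F [-4.24 -0.03  6.85] T [-0.114  0.844 -0.023] tcp [0.5543 0.1669 0.0507] rot [-1.7999e+02 -2.0000e-02 -1.8890e+01] w 0.0197
jig frame rel. pin x,y mm [-0.8  0.1]
```

Load is about 9.4 N (roughly 5.5 mm), the underside is at about 34 mm, and everything is level and steady. Handing in.

```bash
python3 -c "
from bench import robot
print(robot.close_job())"; python3 -c "
from bench import robot
from h import *
show(robot.get_obs())"
```

```text
the job is handed in; nothing more can be done
None
the job is handed in; nothing more can be done
```

I gripped the cover by its handle, lifted it clear of the pad and laid it between the rails of the largest of the three jigs. I slid it about 5 mm along them at roughly 5 N until the pocket dropped over the pin. Then I pressed it straight down and handed the job in at about 14.3 s, still holding it; no verdict was reported.

**Drop over the pin:** the vertical load vanished as the pin entered the pocket. I eased the cover about 1.4 mm further, which took the side force to zero.

**Last readings before hand-in:**

| Check | Reading |
|---|---|
| Underside height | about 34 mm above the table |
| Contact load, cover's weight included | about 9.4 N |
| Platen sunk, from the load | about 5.5 mm |
| Tool tilt | under 0.1° |
| Tool position across the jig's centre line | within about 1 mm |
| Tool angle to the jig | lined up with the −18.9° I measured for the jig |
| Finger opening on the handle | 19.7 mm (handle is 20 mm) |

The platen's travel and the cover's height come from load and tool height, not from a direct reading. The highest contact load I read was about 9.4 N, well under the 30 N limit. The arm kept clear of the mouse, ring gauge, bottle and case, but I did not re-measure their positions at the end.

**Unexplained reading:** while pressing, the wrist showed about −4 N sideways along x. It grew with the press and the tool did not move, so I left it.

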